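# Hold a ring carrier home against its sprung plunger under the spot lamp

### The job

First swivel and tilt the head of the small bench lamp by its tail ball so that it shines straight at the stop of the pressing jig, and leave it so. Then set the ring carrier in the jig's channel, ring end towards the plunger, press it against the sprung plunger until it is fully home against the hard stop, and finish while still holding it there: it springs back if let go. Do not ram it into the stop, and leave everything else on the bench where it is.

Things in the scene. Friction and masses are not known exactly. Their poses are not given: they have to be found in the camera images.
- jig: Steel jig fixed to the bench: base plate x -110 to +90 mm, 100 wide, 10 thick; its top is the channel floor. Origin on the bench under the channel's centre line; +x = pressing direction, to the stop. Two rails, 8 high, 8 wide, leave a 35 mm wide channel from x = -30 to +70 (51 mm over their outer faces), flaring 6 mm a side from -30 to -56. The stop with the plunger ends it at +x.
- stop: The hard stop: upright steel plate, 12 thick, 70 wide, 42 high, on the jig's plate across the channel's end. Origin: lower edge of the face that looks at the channel, on the centre line (jig x = 70, z = 10 mm); axes as the jig's. A 24 mm spring barrel behind it reaches jig x = 122 mm.
- stop_face (a point): Centre of the stop's face, where the plunger comes out: jig x = 70, y = 0, z = 30 mm (20 mm above the channel floor). Axes as the jig's. The lamp is to be aimed at this point.
- plunger (a joint): Travel in m of the brass sprung plunger (12 mm diameter pin on the centre line, 20 mm above the channel floor). At 0 its nose stands 12 mm out of the stop's face towards -x; it grows when pressed, 0.012 when the carrier meets the stop's face. The spring pushes back with 3 N at 0, 8 N at 0.012 (more than the carrier's friction).
- carrier: Ring carrier: aluminium block 70 long (x), 30 wide (y), 36 high, 0.2 to 0.35 kg, a small gold ring with a stone on top at its +x end (it starts 13 mm ahead of the middle and adds 5 mm height). Origin: centre of the underside. Starts flat on the bench, ring end roughly away from the robot. Can be gripped across its 30 mm width at the middle or rear, above the rails.
- carrier_nose (a point): Centre of the carrier's +x end face, at x = 35, z = 20 mm of the carrier; it meets the stop_face point when home.
- lamp: Bench spot lamp: its heavy fixed base, 104 mm diameter disc, 22 mm high, with a 16 mm post. Origin under the base's centre on the bench. The head's pivot is 160 mm straight above it. With both joints at 0 the head shines level along the base's +x.
- swivel (a joint): Swivel of the lamp's head about the vertical post, rad, positive anticlockwise from above, -1.6 to 1.6. Stiff: stays where it is left (about 1.1 N at the tail ball moves it).
- tilt (a joint): Tilt of the lamp's head, rad, positive = lens down and tail ball up, 0 = level, -0.6 to 0.9. Stiff: stays where it is left.
- lamp_head (a point): The point where swivel and tilt axes cross, in the middle of the head (160 mm above the bench). x = the way the lamp shines, y = the tilt axis, z = the head's up. The white head is a tube about 46 mm in diameter, from 35 mm behind to 50 mm ahead of this point, its lens end flared to 56 mm.
- tail_ball (a point): Centre of the black 24 mm ball at the head's tail, 90 mm behind lamp_head on the beam's axis, on an 8 mm rod; the handle for aiming, to be pinched from above across the rod.
- bench_block_a: dark steel bench block 60 x 50 x 24, bystander; origin under its centre
- bench_block_b: dark steel bench block 55 x 55 x 22, bystander; origin under its centre
- wood_block: dark wooden block 110 x 50 x 30, bystander; origin under its centre
- tweezers: steel cross-lock tweezers 150 long, 22 wide, 8 high, lying flat, bystander; origin under its centre
- jar_a: small glass jar, 48 diameter, 50 high, bystander; origin under its centre
- jar_b: small glass jar, 48 diameter, 50 high, bystander; origin under its centre
- hammer: small hammer 220 long lying flat, bystander; origin under its centre
There are look-alikes about, which are no part of the job. What is shaped like the lamp but green or turquoise is not meant.

How it is judged:
On the way, in this order (a step that is already met when the one before it is completed fails the run):
1. the lamp's head shines at the stop's face (x of stop_face in the frame of lamp_head above 0.05 m and y of stop_face in the frame of lamp_head between -0.045 and 0.045 m and z of stop_face in the frame of lamp_head between -0.045 and 0.045 m), for 0.2 s.
2. then the carrier stands in the channel, ring end forward, and begins to press the plunger (y of carrier_nose in the frame of stop_face between -0.006 and 0.006 m and angle between carrier's own z axis and vertical below 0.1 rad and angle between the x axis of carrier and the x axis of jig, either way round below 0.12 rad and z of carrier_nose in the frame of stop_face between -0.004 and 0.006 m and value of joint plunger above 0.003 m and x of carrier_nose in the frame of stop_face above -0.0105 m).
At the end, for the whole second after the job is handed in: The fingers still hold the carrier in the channel, level, ring end forward, within 1.5 mm of the stop's face, touching it with more than 1 N, and the plunger is pressed in by more than 10.5 mm; the lamp's beam axis still passes within 45 mm (sideways and in height) of the centre of the stop's face (all of step 1 and y of carrier_nose in the frame of stop_face between -0.006 and 0.006 m and angle between carrier's own z axis and vertical below 0.1 rad and angle between the x axis of carrier and the x axis of jig, either way round below 0.12 rad and z of carrier_nose in the frame of stop_face between -0.004 and 0.006 m and x of carrier_nose in the frame of stop_face above -0.0015 m and value of joint plunger above 0.0105 m and contact force between carrier and stop above 1 N and contact force between the fingers and carrier above 1 N and linear speed of carrier below 0.02 m/s); the arm keeps its last pose, push and grip.
It fails at once if the carrier is rammed into the stop with more than 60 N (contact force between carrier and stop above 60 N).
It fails at once if a bystander is moved more than 30 mm (distance of any of bench_block_a, bench_block_b, wood_block, tweezers, jar_a, jar_b, hammer from where it was at the start of the episode above 0.03 m).
It also fails if it takes over 61 s, if anything falls off the work surface, if the arm or the gripper's body presses on something with over 40 N, if the wrist force passes 120 N, or if a joint passes its speed limit or range.

### The arm

A 7-joint arm with a two-finger parallel gripper is mounted at the origin on the work surface. World frame = base frame: x ahead of the robot, y to its left, z up, the work surface at z = 0. Lengths are in m, angles in rad, forces in N, time in s.
With the tool pointing down it reaches from about 0.4 to 0.875 m from the base axis. Payload 6.5 kg.
Tool frame: the origin (TCP) lies on the centre line of the jaws, within the pads' length; the fingertips stand 22 mm ahead of it and the grasp point (between the pads) lies 3 mm ahead of it; z points along the fingers, y is the line along which they close (so a half turn about z gives the same grasp; the last joint's range is limited). The gripper opens to 88 mm and grips with 3 to 60 N. Pads are 18 mm wide; open, the fingers measure 123 mm over their backs; the gripper's body (75 mm by 187 mm) begins 45 mm behind the grasp point.
Start: joints at [1.233, 0.536, -0.004, 1.538, 0.003, 1.067, -0.071], TCP at [0.174, -0.626, 0.261] pointing down, gripper open.
Joint ranges: [-2.7, 2.7], [-0.37, 2.16], [-1.27, 1.26], [0.24, 2.4], [-1.31, 4.45], [0.19, 1.91], [-2.76, 2.76]. Speed limits (rad/s): [2.39, 2.39, 3.14, 3.14, 3.14, 3.14, 3.14].

### API

Orientations are given as a rotation vector (axis times angle).
In Python, from workcell import state, capture, camera_model, hand_in, trace gives the robot as it stands. The module is installed in compiled form; this text tells all that it offers.
- The arm moves only by the shell command python3 -m pendant 'ROWS' [FORCE]. ROWS is JSON, a list of rows, each a list of 7 numbers: the shift along the world's x, y, z in mm, then the turn, a rotation vector about the world's x, y, z in degrees, then the opening, from 0 (shut) to 1 (fully open). A call has 1 to 10 rows; each row is the pose to reach, as a shift and turn from the pose commanded when the call began; what a row does not reach only later rows make up. A row lasts 1/10 s, in which the tool goes at most 50 mm and 8.59 degrees, less where a joint would pass 70% of its speed; a pose out of reach is approached as far as the arm can. A call with a gripper value outside its range is refused whole. The fingers move at their own pace and stop on an object; FORCE is the grip in N (left out, the last holds). Time passes only in rows, so rows that repeat a pose let the fingers close. It gives the time, the measured TCP pose, the force, the opening and the grip force at its end, in the units of the state.
- state(): the state, without advancing time (a new reading comes with each control period).
- capture(name): name is "scene" or "top" or "wrist"; returns the picture (480x640x3 uint8, red, green, blue); there is no depth.
- camera_model(name): a dict with "camera_matrix" (3x3 intrinsics, pixels), "R" (3x3) and "t" (3): a world point X has camera coordinates R X + t. Camera axes: x right, y down, z forward; pixel columns grow to the right and rows downward; lengths in m; the calibration is good to about 2 mm. A picture is of the moment at which its call begins: read the wrist's pose just before it. camera_model takes no time and is no camera call; for the wrist camera it gives the pose at the moment of the call.
- hand_in(): hands the job in; it is judged then, once.
Trained networks look in the newest picture that a camera, given by its name, has taken for a name from the list of things; names that differ only in an ending like _2 or _b are one class to them, and where a whole thing is asked for, a point or a joint stands for the part that bears it (a point fixed in the world has none). Each returns a list of dicts, best first, with "score" (0 to 1); they miss things now and then, are a little off and sometimes report something else, mostly with a low value. They report only what shows in the picture. A call takes as long as a camera call. They do not tell look-alikes from the thing itself.
- trace(camera, query): "region" (480x640 bool, what is visible of it) and "rect" ([left, top, right, bottom] in pixels, round what is visible of it).
The state is a dict: "time": time; "joint_positions": joint angles; "qd": joint speeds; "joint_efforts": joint torques, N m; "tcp_pos": TCP position; "ee_rot": TCP orientation; "force": force on the tool from outside, world axes, zero at the start; "wrist_torque": the same for the moment, N m; "gripper_width": finger opening in m; "gripper_force": force on a finger pad.
Only numpy, scipy, OpenCV 4.12 (cv2) and the standard library are available. Lean on these libraries where they do the work, as an engineer would, in place of code of your own. Each camera call takes 0.05 s, during which the arm holds its last target. There are 200 camera calls.

## Working session

There is one attempt and no reset: what is moved stays moved. The work goes in short steps, Python scripts to look and compute and a shell command to move; the robot and the scene stay as the last step left them, time stands still between calls to the robot, and variables do not carry over. Pictures are saved under pics/ and viewed, at most 10 in all, crops included, and the job is handed in when it is done.

```bash
mkdir -p pics; python3 - <<'E'
from workcell import *
import cv2,numpy as np
a=capture("scene");b=capture("top")
cv2.imwrite("pics/s.png",a[:,:,::-1]);cv2.imwrite("pics/t.png",b[:,:,::-1])
for c in("scene","top"):
  m=camera_model(c);print(c,np.round(m["camera_matrix"],1).tolist(),np.round(m["R"],3).tolist(),np.round(m["t"],3).tolist())
  for q in["jig","stop","carrier","lamp","lamp_head","tail_ball"]:
    for r in trace(c,q)[:3]:print(c,q,round(r["score"],2),np.round(r["rect"]))
s=state();print(s["time"],s["tcp_pos"],s["ee_rot"])
E
```

```text
scene [[495.2, 0.0, 318.9], [0.0, 495.2, 233.7], [0.0, 0.0, 1.0]] [[0.715, 0.699, -0.021], [0.369, -0.402, -0.838], [-0.595, 0.591, -0.545]] [-0.346, -0.099, 1.579]
scene jig 0.58 [268. 262. 357. 318.]
scene stop 0.66 [319. 279. 343. 309.]
scene carrier 0.97 [221. 313. 252. 339.]
scene lamp 0.95 [369. 130. 421. 193.]
scene lamp 0.89 [368. 158. 419. 230.]
scene lamp 0.88 [295. 149. 345. 215.]
scene lamp_head 0.82 [371. 157. 425. 186.]
scene lamp_head 0.81 [295. 149. 347. 166.]
scene lamp_head 0.62 [370. 132. 417. 148.]
scene tail_ball 0.88 [294. 150. 348. 167.]
scene tail_ball 0.61 [370. 130. 419. 145.]
scene tail_ball 0.58 [371. 158. 419. 183.]
top [[559.6, 0.0, 325.3], [0.0, 559.6, 242.2], [0.0, 0.0, 1.0]] [[0.015, -1.0, -0.011], [-0.998, -0.014, -0.056], [0.056, 0.012, -0.998]] [-0.03, 0.528, 1.4]
top jig 0.86 [329. 181. 371. 286.]
top stop 0.74 [173. 215. 225. 283.]
top stop 0.58 [339. 202. 364. 214.]
top stop 0.57 [174. 215. 199. 280.]
top carrier 0.72 [424. 233. 442. 260.]
top lamp 0.72 [171. 212. 227. 283.]
top lamp 0.67 [ 81. 279. 152. 347.]
top lamp 0.58 [194. 321. 256. 384.]
top lamp_head 0.93 [ 84. 286. 135. 346.]
top lamp_head 0.89 [175. 214. 200. 283.]
top tail_ball 0.8 [ 79. 286. 132. 347.]
top tail_ball 0.79 [193. 319. 246. 386.]
top tail_ball 0.71 [178. 217. 204. 282.]
0.7 [ 0.17453284 -0.62616309  0.26076429] [3.11247642e+00 4.25724771e-01 3.85813151e-05]
```

View pics/s.png

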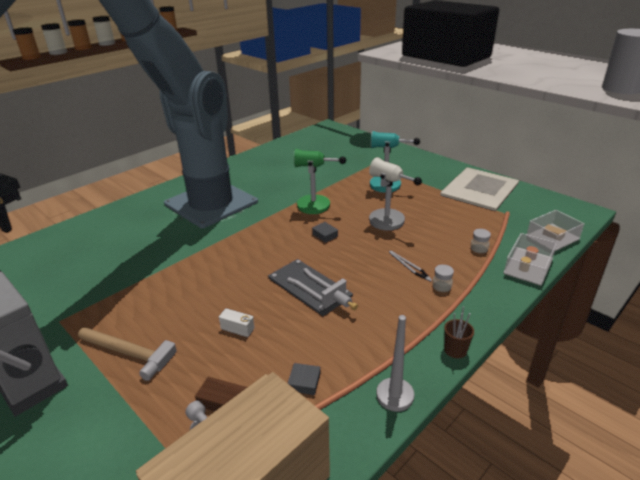

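View pics/t.png

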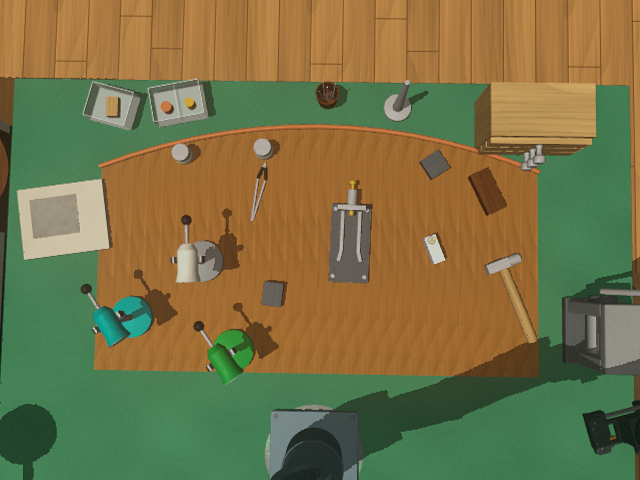

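The lamp-shaped things are white (top 187,250; scene 387,172), turquoise (top 108,322) and green (top 223,355). The white one fits, since green and turquoise are excluded. The carrier is at top (434,249), with its ring towards the top of the picture, and the jig is at (350,243). I'll confirm the lamp in a crop.

```bash
cat >h.py <<'E'
import numpy as np,cv2
from workcell import *
def ray(m,p):
  R,t=np.array(m["R"]),np.array(m["t"]);d=R.T@np.linalg.inv(m["camera_matrix"])@[p[0],p[1],1];return -R.T@t,d
def atz(m,p,z):
  c,d=ray(m,p);return c+d*(z-c[2])/d[2]
def tri(*mp):
  A=0;b=0
  for m,p in mp:
    c,d=ray(m,p);d=d/np.linalg.norm(d);P=np.eye(3)-np.outer(d,d);A=A+P;b=b+P@c
  return np.linalg.solve(A,b)
def proj(m,X):
  q=np.array(m["camera_matrix"])@(np.array(m["R"])@X+m["t"]);return q[:2]/q[2]
E
python3 - <<'E'
from h import *
T=camera_model("top");S=camera_model("scene")
t=cv2.imread("pics/t.png");s=cv2.imread("pics/s.png")
def z(i,x,y,w,h,k):return cv2.resize(i[y:y+h,x:x+w],None,fx=k,fy=k,interpolation=cv2.INTER_CUBIC)
im=np.zeros((600,800,3),np.uint8)
im[:300,:400]=z(t,160,200,80,60+0,5)[:300];im[:300,400:]=z(s,360,155,80,60,5)+0
im[:300,:400]=z(t,150,210,93,70,4.3)[:300,:400] if 0 else cv2.resize(t[210:285,150:250],(400,300))
im[:300,400:]=cv2.resize(s[155:230,350:450],(400,300))
im[300:,:400]=cv2.resize(t[175:295,300:460],(400,300))
im[300:,400:]=cv2.resize(s[250:350,210:360],(400,300))
cv2.imwrite("pics/c1.png",im)
print("ball",tri((T,(186,220)),(S,(418,181))))
print("jig corners",[atz(T,p,.01) for p in((331,281),(369,282),(371,205))])
print("stop top",atz(T,(351,207),.052))
print("base",atz(T,(205,261),.022),atz(S,(387,219),.022))
E
```

```text
ball [0.56842657 0.2965873  0.15838638]
jig corners [array([ 0.43106797, -0.03752736,  0.01      ]), array([ 0.43001014, -0.13344285,  0.01      ]), array([ 0.62542461, -0.13643684,  0.01      ])]
stop top [ 0.61456416 -0.0842787   0.052     ]
base [0.47659063 0.28012136 0.022     ] [0.496621  0.2696484 0.022    ]
```

View pics/c1.png

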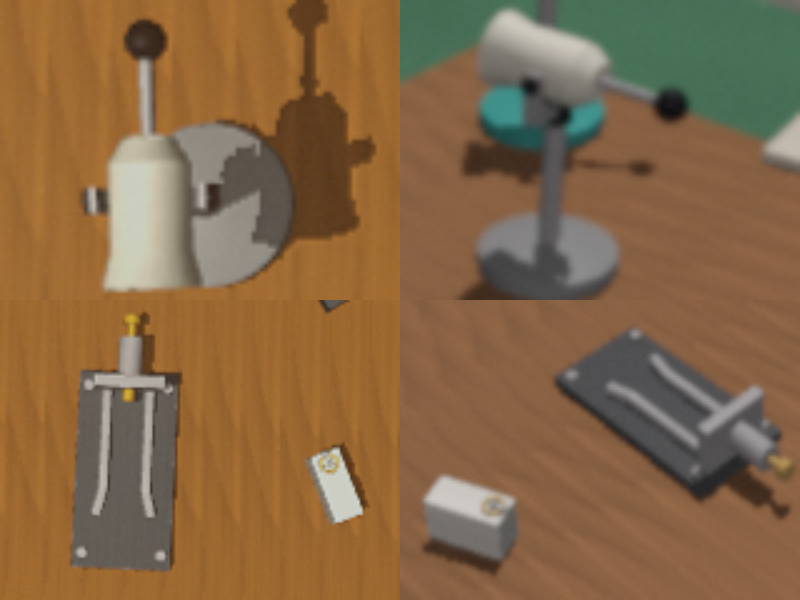

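The crop confirms the white lamp: its ball is at top (186,220), its tilt axis at (188,260), and it shines towards the robot. The jig points along +x, and the carrier's ring end also points along +x. I'll move over towards the carrier, taking a wrist picture on the way.

```bash
python3 -m pendant '[[310,360,60,0,0,-10,0.6],[310,360,60,0,0,-10,0.6],[310,360,60,0,0,-15.5,0.6],[310,360,60,0,0,-15.5,0.6],[310,360,60,0,0,-15.5,0.6],[310,360,60,0,0,-15.5,0.6],[310,360,60,0,0,-15.5,0.6],[310,360,60,0,0,-15.5,0.6],[310,360,60,0,0,-15.5,0.6],[310,360,60,0,0,-15.5,0.6]]' 10
python3 - <<'E'
from h import *
T=camera_model("top");S=camera_model("scene")
print("pivot",atz(T,(187,259.7),.16),"carrier top ring/rear",atz(T,(300+329*.4,175+452*.4),.036),atz(T,(300+346*.4,175+518*.4),.036))
W=camera_model("wrist");w=capture("wrist");cv2.imwrite("pics/w1.png",w[:,:,::-1])
print(W)
s=state();print(s["tcp_pos"],s["ee_rot"],s["joint_positions"])
E
```

```text
time: 1.7
tcp_pos: [0.4873, -0.262, 0.3216]
ee_rot: [-3.141, -0.01, -0.003]
force: [0.2, -0.0, 0.2]
gripper_width: 0.0526
gripper_force: 0.0
pivot [0.4762462  0.28982146 0.16      ] carrier top ring/rear [ 0.25189812 -0.28724053  0.036     ] [ 0.18814227 -0.30414095  0.036     ]
{'camera_matrix': array([[350.16081071,   0.        , 319.75505765],
       [  0.        , 350.16081071, 245.17959622],
       [  0.        ,   0.        ,   1.        ]]), 'R': array([[ 7.85013757e-03, -9.99968095e-01, -1.47826737e-03],
       [-9.64082086e-01, -7.96088901e-03,  2.65485131e-01],
       [-2.65488429e-01, -6.58923709e-04, -9.64113821e-01]]), 't': array([-0.26500256,  0.41521333,  0.57758446])}
[ 0.49005319 -0.25859362  0.3219438 ] [-3.13889263 -0.01691431 -0.00670239] [ 0.51289308  0.31408201 -0.13321911  1.72312366  0.04139362  1.10439777
 -1.19240698]
```

View pics/w1.png

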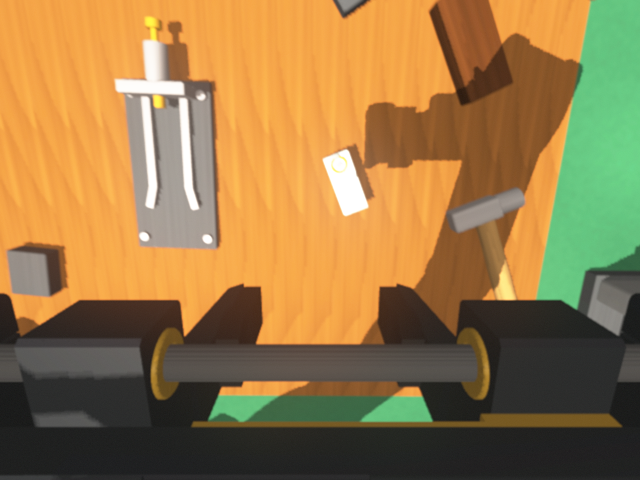

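The wrist view shows the jig at upper left (rails 150 and 187, stop about (150,87)) and the carrier at (345,182), ring towards the stop. The lamp comes first, so I'll go above the tail ball.

```bash
python3 -m pendant '[[78,490,-40,0,0,0,0.6],[78,490,-40,0,0,0,0.6],[78,490,-40,0,0,0,0.6],[78,490,-40,0,0,0,0.6],[78,490,-40,0,0,0,0.6],[78,490,-40,0,0,0,0.6],[78,490,-40,0,0,0,0.6],[78,490,-40,0,0,0,0.6],[78,490,-40,0,0,0,0.6],[78,490,-40,0,0,0,0.6]]'
python3 -m pendant '[[-40,60,0,0,0,0,0.6],[-40,60,0,0,0,0,0.6],[-40,60,0,0,0,0,0.6],[-40,60,0,0,0,0,0.6],[-40,60,0,0,0,0,0.6]]'
python3 - <<'E'
from h import *
W=camera_model("wrist");s=state();w=capture("wrist");cv2.imwrite("pics/w2.png",w[:,:,::-1])
print(s["tcp_pos"],s["ee_rot"])
print("ball px",proj(W,np.array([.568,.297,.158])),proj(W,np.array([.478,.29,.16])))
np.save("W2.npy",np.array([W],dtype=object),allow_pickle=True)
# carrier from w1
R=np.array([[ 7.85013757e-03,-9.99968095e-01,-1.47826737e-03],[-9.64082086e-01,-7.96088901e-03,2.65485131e-01],[-2.65488429e-01,-6.58923709e-04,-9.64113821e-01]])
M=dict(camera_matrix=np.array([[350.16,0,319.755],[0,350.16,245.18],[0,0,1]]),R=R,t=np.array([-0.26500256,0.41521333,0.57758446]))
for p in((323,158),(349,150),(368,206),(345,215)):print("car",atz(M,p,.036).round(4))
for p in((138,248),(217,248),(213,88)):print("jig",atz(M,p,.01).round(4))
for p in((116,80),(186,81)):print("stop",atz(M,p,.052).round(4))
E
```

```text
time: 2.75
tcp_pos: [0.5627, 0.2257, 0.2807]
ee_rot: [-3.142, -0.002, -0.001]
force: [-0.2, 0.2, 0.3]
gripper_width: 0.0526
gripper_force: 0.0
time: 3.25
tcp_pos: [0.5237, 0.2818, 0.2807]
ee_rot: [3.14, -0.003, 0.001]
force: [0.1, -0.7, 0.8]
gripper_width: 0.0523
gripper_force: 0.0
[0.52373237 0.28179659 0.28068294] [ 3.14046752e+00 -2.58087910e-03  9.56740800e-04]
ball px [298.45925242 184.3189253 ] [309.38838852 303.86133739]
car [ 0.5456 -0.2645  0.036 ]
car [ 0.5546 -0.2938  0.036 ]
car [ 0.4911 -0.3181  0.036 ]
car [ 0.4802 -0.2913  0.036 ]
jig [ 0.4299 -0.0261  0.01  ]
jig [ 0.4307 -0.1285  0.01  ]
jig [ 0.6221 -0.1373  0.01  ]
stop [ 0.6226 -0.0494  0.052 ]
stop [ 0.6222 -0.1218  0.052 ]
```

View pics/w2.png

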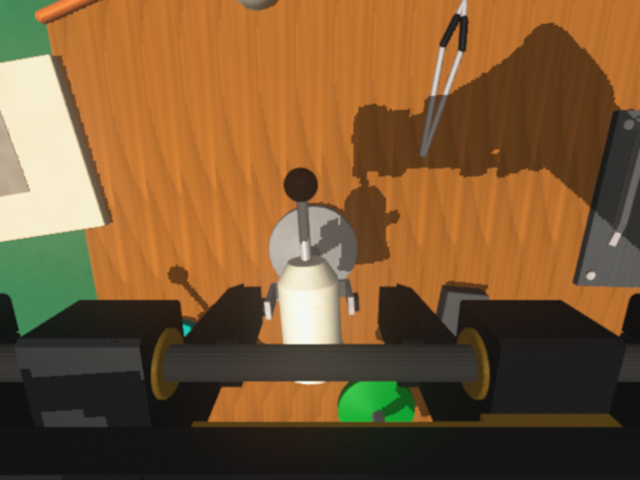

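The ball is at (301,185) and the tilt axis at about (310,302), both within 2 mm of prediction. I'll descend over the ball and pinch it.

```bash
python3 -m pendant '[[44,13,0,0,0,3,0.6],[44,13,0,0,0,3,0.6],[44,13,-40,0,0,3,0.6],[44,13,-80,0,0,3,0.6],[44,13,-120,0,0,3,0.6],[44,13,-120,0,0,3,0.6],[44,13,-120,0,0,3,0.1],[44,13,-120,0,0,3,0.1],[44,13,-120,0,0,3,0.1],[44,13,-120,0,0,3,0.1]]' 12
```

```text
time: 4.3
tcp_pos: [0.5676, 0.297, 0.1625]
ee_rot: [-3.14, -0.084, -0.004]
force: [1.0, -0.5, 0.6]
gripper_width: 0.0228
gripper_force: 3.2
```

```bash
python3 - <<'E'
import numpy as np
a0=4.5
def b(a,t):
  a,t=np.radians(a),np.radians(t);return 90*np.array([np.cos(t)*np.cos(a),np.cos(t)*np.sin(a),np.sin(t)])
for k0,n in((0,7),(7,7)):
  s=b(a0+7.5*k0,18*k0/14)
  for k in range(k0+1,k0+n+1):print((b(a0+7.5*k,18*k/14)-s).round().astype(int).tolist(),7.5*(k-k0))
E
```

```text
[-2, 12, 2] 7.5
[-5, 23, 4] 15.0
[-10, 34, 6] 22.5
[-16, 44, 8] 30.0
[-23, 53, 10] 37.5
[-32, 61, 12] 45.0
[-41, 67, 14] 52.5
[-10, 5, 2] 7.5
[-21, 9, 4] 15.0
[-32, 12, 6] 22.5
[-44, 13, 8] 30.0
[-55, 12, 10] 37.5
[-66, 10, 12] 45.0
[-77, 6, 14] 52.5
```

```bash
python3 -m pendant '[[0,0,0,0,0,0,0.1],[-2,12,2,0,0,7.5,0.1],[-5,23,4,0,0,15,0.1],[-10,34,6,0,0,22.5,0.1],[-16,44,8,0,0,30,0.1],[-23,53,10,0,0,37.5,0.1],[-32,61,12,0,0,45,0.1],[-41,67,14,0,0,52.5,0.1]]' 12
python3 -m pendant '[[-10,5,2,0,0,7.5,0.1],[-21,9,4,0,0,15,0.1],[-32,12,6,0,0,22.5,0.1],[-44,13,8,0,0,30,0.1],[-55,12,10,0,0,37.5,0.1],[-66,10,12,0,0,45,0.1],[-77,6,14,0,0,52.5,0.1],[-77,6,14,0,0,52.5,0.1]]'
python3 - <<'E'
from h import *
T=camera_model("top");S=camera_model("scene")
t=capture("top");s=capture("scene")
im=np.hstack([cv2.resize(t[180:300,120:240],(400,400)),cv2.resize(s[130:230,340:440],(400,400))])
cv2.imwrite("pics/c2.png",im[:,:,::-1])
b=np.array(state()["tcp_pos"])-[0,0,.003];P=np.array([.478,.2895,.16]);x=P-b;x/=np.linalg.norm(x)
v=np.array([.6105,-.087,.03])-P;print(b,np.linalg.norm(P-b),v-x*(v@x),v@x)
E
```

```text
time: 5.1
tcp_pos: [0.5262, 0.3646, 0.1753]
ee_rot: [-2.775, -1.472, -0.004]
force: [2.6, -0.1, -0.8]
gripper_width: 0.0227
gripper_force: 12.0
time: 5.9
tcp_pos: [0.4477, 0.37, 0.1892]
ee_rot: [-1.842, -2.545, -0.0]
force: [-0.7, 1.4, 0.2]
gripper_width: 0.0222
gripper_force: 11.8
[0.44862521 0.37031095 0.18615133] 0.0898731264069558 [-0.00466835  0.00085437 -0.00788389] 0.4196710864773858
```

View pics/c2.png

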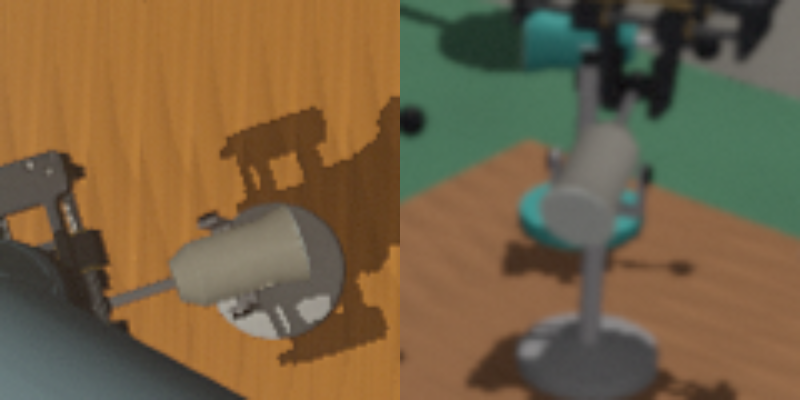

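The lamp head now points towards the stop, about 9 mm off by kinematics. I'll raise the tail by 2 mm, release and go up, then move over the jig for a close look.

```bash
python3 -m pendant '[[0,0,2,0,0,0,0.1],[0,0,2,0,0,0,0.1],[0,0,2,0,0,0,0.5],[0,0,2,0,0,0,0.6],[0,0,2,0,0,0,0.6],[0,0,30,0,0,0,0.6],[0,0,70,0,0,0,0.6],[0,0,90,0,0,0,0.6],[0,0,90,0,0,0,0.6]]' 12
python3 -m pendant '[[5,-45,0,0,0,-8.5,0.6],[10,-90,0,0,0,-17,0.6],[15,-135,0,0,0,-25.5,0.6],[20,-180,0,0,0,-34,0.6],[20,-225,0,0,0,-42.5,0.6],[20,-270,0,0,0,-51,0.6],[20,-315,0,0,0,-59.5,0.6],[20,-360,0,0,0,-68,0.6],[20,-405,-20,0,0,-76.5,0.6],[20,-450,-40,0,0,-85,0.6]]'
python3 -m pendant '[[0,-15,-20,0,0,-8.5,0.6],[0,-15,-20,0,0,-19,0.6],[0,-15,-20,0,0,-25,0.6],[0,-15,-20,0,0,-25,0.6],[0,-15,-20,0,0,-25,0.6]]'
python3 - <<'E'
from h import *
import json
W=camera_model("wrist");s=state();w=capture("wrist");cv2.imwrite("pics/w3.png",w[:,:,::-1])
json.dump({k:np.array(v).tolist() for k,v in W.items()},open("W3.json","w"))
print(s["tcp_pos"],s["ee_rot"])
t=capture("top");sc=capture("scene")
cv2.imwrite("pics/t4.png",t[:,:,::-1])
im=np.hstack([cv2.resize(t[180:300,120:240],(400,400)),cv2.resize(sc[130:230,340:440],(400,400))])
cv2.imwrite("pics/c3.png",im[:,:,::-1])
E
```

```text
time: 6.9
tcp_pos: [0.4495, 0.3713, 0.2818]
ee_rot: [1.845, 2.541, 0.008]
force: [0.8, -0.6, 0.4]
gripper_width: 0.053
gripper_force: 0.0
time: 7.9
tcp_pos: [0.468, -0.0823, 0.2379]
ee_rot: [3.079, 0.618, 0.0]
force: [1.2, 0.5, 0.2]
gripper_width: 0.0528
gripper_force: 0.0
time: 8.4
tcp_pos: [0.4681, -0.095, 0.2182]
ee_rot: [3.141, -0.047, -0.002]
force: [0.6, -0.0, -0.6]
gripper_width: 0.0527
gripper_force: 0.0
[ 0.46810666 -0.09501281  0.21816656] [ 3.14119366e+00 -4.66605423e-02 -1.62516048e-03]
```

View pics/w3.png

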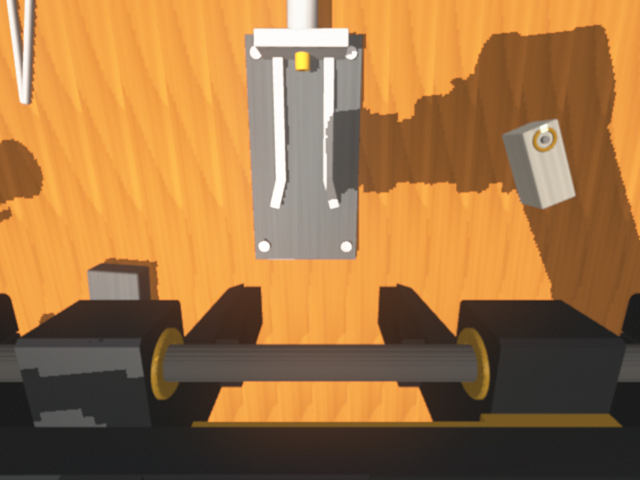

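View pics/c3.png

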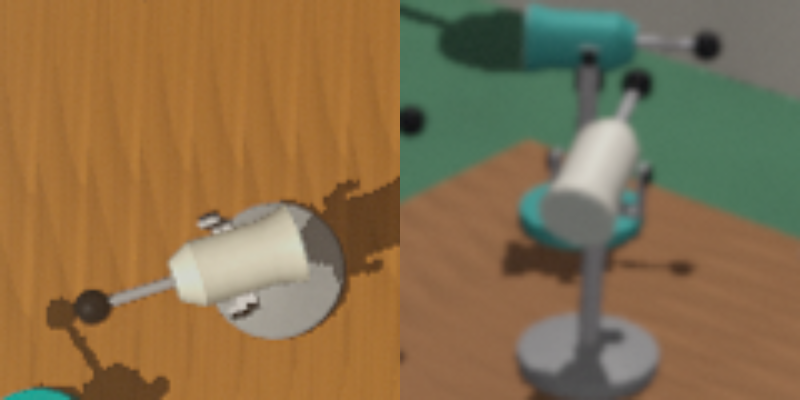

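The lamp is holding its aim (ball at top-crop (93,306)). The jig's rails are at columns 279 and 329, and the stop top is at row 38. Now I'll measure the rails and check the aim.

```bash
python3 - <<'E'
from h import *
import json
W=json.load(open("W3.json"));w=cv2.imread("pics/w3.png").astype(int)
T=camera_model("top");S=camera_model("scene")
b=tri((T,(147.9,271.8)),(S,(399.25,150.5)));P=np.array([.478,.2895,.16])
x=P-b;x/=np.linalg.norm(x);v=np.array([.6105,-.087,.03])-P;print("ball",b,np.linalg.norm(P-b),v-x*(v@x))
g=w.min(2)
L=[];Rr=[]
for r in range(70,172,4):
  o=[]
  for c0,c1 in((264,298),(310,345)):
    q=g[r,c0:c1];th=(np.percentile(q,15)+q.max())/2
    i=np.where(q>th)[0];o.append((c0+i.min()-.5,c0+i.max()+.5))
  l=[atz(W,(o[0][k],r),.018) for k in(0,1)];rr=[atz(W,(o[1][k],r),.018) for k in(0,1)]
  L.append((l[1][0],l[1][1],l[0][1]));Rr.append((rr[0][0],rr[0][1],rr[1][1]))
L=np.array(L);Rr=np.array(Rr)
print("rail widths",np.median(L[:,2]-L[:,1]),np.median(Rr[:,1]-Rr[:,2]),"channel",np.median(L[:,1]-Rr[:,1]))
mid=(L[:,1]+L[:,2]+Rr[:,1]+Rr[:,2])/4
p=np.polyfit(L[:,0],mid,1);print("slope deg",np.degrees(p[0]),"y at .61",np.polyval(p,.61),"at .5",np.polyval(p,.5),np.std(mid-np.polyval(p,L[:,0])))
print("rear edge",atz(W,(257,259),.01),atz(W,(356,258),.01))
print("stop top rear/front",atz(W,(301,30),.052),atz(W,(301,46),.052),"face bottom-ish",[atz(W,(p,38),.052) for p in(254,349)])
print("nose",atz(W,(302.5,69),.03))
E
```

```text
ball [0.44910516 0.37022943 0.18803597] 0.09021179959030778 [-0.00195117 -0.00085629  0.00045474]
rail widths 0.008674619042691591 0.005273829274994653 channel 0.03423006536990926
slope deg -3.1928029058763916 y at .61 -0.08477680798313332 at .5 -0.0786470664449069 0.0003130672363228177
rear edge [ 0.43162629 -0.03091728  0.01      ] [ 0.42993507 -0.12960149  0.01      ]
stop top rear/front [ 0.62054947 -0.08500777  0.052     ] [ 0.61001069 -0.08456215  0.052     ] face bottom-ish [array([ 0.61628224, -0.05003165,  0.052     ]), array([ 0.61431493, -0.12027628,  0.052     ])]
nose [ 0.59877259 -0.08416134  0.03      ]
```

The aim residual is about 2 mm. The jig axis is at about -1.7°, with the stop face centre near (0.610, -0.085). Next I'll grasp the carrier.

```bash
python3 -m pendant '[[10,-45,0,0,0,6,0.8],[20,-90,0,0,0,12,0.8],[28,-135,-20,0,0,18,0.8],[39,-180,-50,0,0,23.4,0.8],[39,-201,-90,0,0,23.4,0.8],[39,-201,-110,0,0,23.4,0.8],[39,-201,-110,0,0,23.4,0.8],[39,-201,-110,0,0,23.4,0.8]]' 45
python3 - <<'E'
from h import *
s=state();print(s["tcp_pos"],s["ee_rot"])
w=capture("wrist");cv2.imwrite("pics/w4.png",w[:,:,::-1])
E
```

```text
time: 9.35
tcp_pos: [0.5079, -0.2954, 0.1091]
ee_rot: [-3.086, -0.588, -0.001]
force: [0.3, 0.2, 0.9]
gripper_width: 0.0704
gripper_force: 0.0
[ 0.50793083 -0.29542117  0.10914265] [-3.08551332e+00 -5.87744132e-01 -6.46619817e-04]
```

View pics/w4.png

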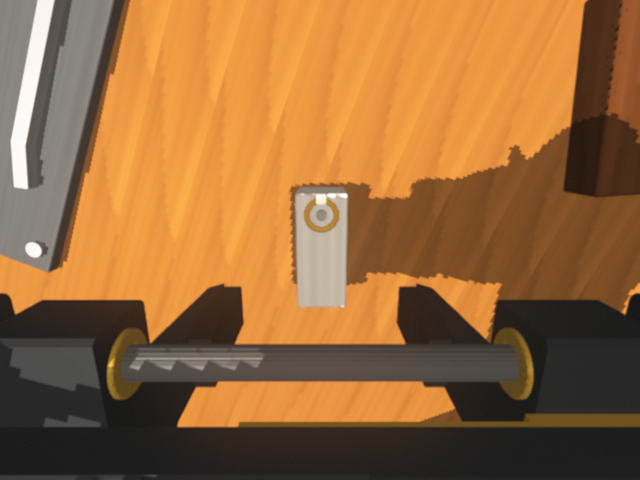

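The carrier sits centred and aligned between the fingers (columns 297–347, ring at (321,215)). I'll descend and grip.

```bash
python3 -m pendant '[[0,0,-30,0,0,0,0.8],[0,0,-60,0,0,0,0.8],[0,0,-75,0,0,0,0.8],[0,0,-75,0,0,0,0.8],[0,0,-75,0,0,0,0.2],[0,0,-75,0,0,0,0.2],[0,0,-75,0,0,0,0.2],[0,0,-75,0,0,0,0.2],[0,0,-75,0,0,0,0.2],[0,0,-75,0,0,0,0.2]]' 45
python3 -m pendant '[[0,0,0,0,0,0,0.2],[0,0,10,0,0,0,0.2],[0,0,40,0,0,0,0.2],[0,0,60,0,0,0,0.2],[0,0,60,0,0,0,0.2]]'
python3 - <<'E'
from h import *
w=capture("wrist");cv2.imwrite("pics/w5.png",w[:,:,::-1])
W=camera_model("wrist");s=state();R=cv2.Rodrigues(np.array(s["ee_rot"]))[0];p=np.array(s["tcp_pos"]);print(p,R.round(3).tolist())
# predict top-face corners for carrier gripped with TCP at carrier z .034, x=-12
for dx in(-10,-12,-14):
  print(dx,[proj(W,p+R@np.array([x*1e-3,y*1e-3,-.002])).round(1).tolist() for x in(35-dx,-35-dx) for y in(-15,15)])
g=w.min(2)[150:330,260:380]
print([ (260+np.where(g[r-150]>120)[0][[0,-1]]).tolist() if (g[r-150]>120).sum()>5 else None for r in range(150,330,10)])
for r in trace("wrist","carrier")[:1]:print(r["rect"],r["score"])
E
```

```text
time: 10.4
tcp_pos: [0.5076, -0.2963, 0.034]
ee_rot: [3.086, 0.585, 0.0]
force: [-0.2, -0.2, 3.2]
gripper_width: 0.0295
gripper_force: 45.0
time: 10.9
tcp_pos: [0.5091, -0.2969, 0.0965]
ee_rot: [3.084, 0.584, 0.006]
force: [0.6, -0.9, -2.6]
gripper_width: 0.0299
gripper_force: 45.0
[ 0.5081379  -0.29650315  0.09478685] [[0.931, 0.366, 0.002], [0.366, -0.931, -0.001], [0.001, 0.002, -1.0]]
-10 [[278.6, 217.5], [363.0, 217.6], [283.7, 386.1], [357.1, 386.3]]
-12 [[278.4, 211.9], [363.2, 212.1], [283.6, 381.9], [357.2, 382.1]]
-14 [[278.3, 206.3], [363.4, 206.4], [283.4, 377.7], [357.4, 377.8]]
[None, None, None, None, None, None, [284, 353], [278, 360], [278, 360], [279, 360], [279, 359], [279, 359], [280, 359], [280, 358], [281, 358], [281, 358], [281, 357], [282, 357]]
[278.7, 202.1, 362.4, 387.2] 0.89
```

The grip is good, with the nose 47 mm ahead of the TCP. I'll carry it over the flare and check alignment with the rails.

```bash
python3 -m pendant '[[-8,45,0,0,0,-6,0.2],[-16,90,0,0,0,-12,0.2],[-22,135,0,0,0,-18,0.2],[-30,180,0,0,0,-23.2,0.2],[-30,215,0,0,0,-23.2,0.2],[-30,215,-20,0,0,-23.2,0.2],[-30,215,-33,0,0,-23.2,0.2],[-30,215,-33,0,0,-23.2,0.2],[-30,215,-33,0,0,-23.2,0.2]]'
python3 - <<'E'
from h import *
import json
w=capture("wrist");cv2.imwrite("pics/w6.png",w[:,:,::-1])
W=camera_model("wrist");json.dump({k:np.array(v).tolist() for k,v in W.items()},open("W6.json","w"))
s=state();print(s["tcp_pos"],s["ee_rot"],s["force"])
E
```

```text
time: 11.9
tcp_pos: [0.4768, -0.0822, 0.0601]
ee_rot: [3.141, -0.05, -0.003]
force: [-0.6, -0.9, -1.7]
gripper_width: 0.0299
gripper_force: 45.0
[ 0.47734398 -0.08215107  0.06056235] [ 3.14088807e+00 -5.00536501e-02 -9.37489338e-04] [ 0.23077539 -0.0082987  -2.66657564]
```

View pics/w6.png

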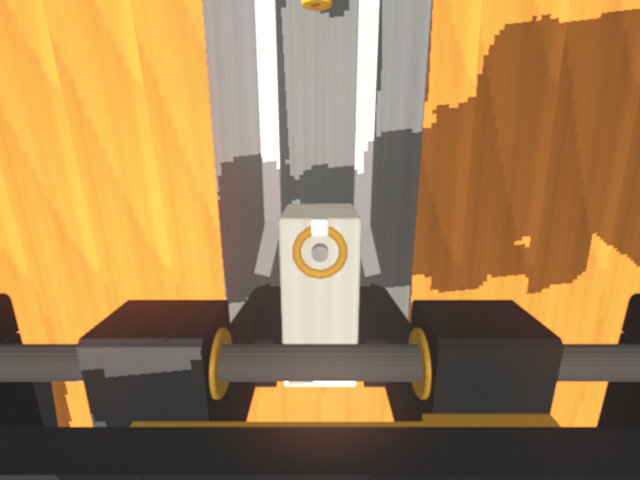

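The carrier (columns 280–360) sits in line with the channel, whose rail inner edges are about 280 and 356 at row 170, with the plunger at (316,3). Now to work out the small offset.

```bash
python3 - <<'E'
from h import *
import json
W=json.load(open("W6.json"));w=cv2.imread("pics/w6.png").astype(int);g=w.min(2)
pts=[]
for r in range(10,200,20):
  gr=np.diff(cv2.GaussianBlur(g[r:r+1].astype(np.float32),(5,1),1)[0])
  o=[]
  for c0,s in((245,1),(265,-1),(345,1),(365,-1)):
    c1=c0+(28 if c0!=245 else 25);o.append(c0+int(np.argmax(s*gr[c0:c1]))+.5)
  a=atz(W,(o[1]+.5,r),.018);b=atz(W,(o[2]+.5,r),.018);pts.append([(a[0]+b[0])/2,(a[1]+b[1])/2,a[1]-b[1]]);print(o,np.round(pts[-1],4))
R=cv2.Rodrigues(np.array(state()["ee_rot"]))[0];p=np.array(state()["tcp_pos"]);n=p+R@[.047,0,0]
print("nose",n,"tool x az",np.degrees(np.arctan2(R[1,0],R[0,0])))
a,b=atz(W,(280.5,219),n[2]+.002),atz(W,(360,219),n[2]+.002);print("seen nose mid",(a+b)/2)
print("plunger nose",atz(W,(316.5,10),.03))
E
```

```text
[254.5, 274.5, 358.5, 378.5] [ 0.6014 -0.0844  0.035 ]
[255.5, 275.5, 357.5, 378.5] [ 0.594  -0.0841  0.0347]
[256.5, 276.5, 357.5, 377.5] [ 0.5864 -0.0841  0.0347]
[256.5, 276.5, 356.5, 376.5] [ 0.5786 -0.0837  0.0348]
[257.5, 277.5, 356.5, 375.5] [ 0.5706 -0.0836  0.0348]
[258.5, 277.5, 355.5, 374.5] [ 0.5623 -0.0831  0.0349]
[259.5, 278.5, 355.5, 373.5] [ 0.5538 -0.0831  0.0349]
[260.5, 279.5, 354.5, 367.5] [ 0.5451 -0.0828  0.0345]
[261.5, 279.5, 354.5, 371.5] [ 0.5361 -0.0825  0.035 ]
[262.5, 279.5, 353.5, 371.5] [ 0.5268 -0.082   0.0351]
nose [ 0.52432011 -0.0836487   0.06053452] tool x az -1.8259985643533536
seen nose mid [ 0.52163641 -0.0833138   0.06253452]
plunger nose [ 0.59745732 -0.08415828  0.03      ]
```

The offset is +1.5 mm in y and the yaw matches. I'll lower to the floor and slide to just short of the plunger.

```bash
python3 -m pendant '[[0,1.5,0,0,0,0,0.2],[0,1.5,-8,0,0,0,0.2],[0,1.5,-14,0,0,0,0.2],[0,1.5,-16,0,0,0,0.2],[0,1.5,-16.5,0,0,0,0.2],[0,1.5,-16.5,0,0,0,0.2]]'
```

```text
time: 12.55
tcp_pos: [0.4772, -0.0797, 0.0441]
ee_rot: [3.141, -0.047, -0.001]
force: [-0.6, 1.0, -2.6]
gripper_width: 0.0299
gripper_force: 45.0
```

```bash
python3 -m pendant '[[8,-0.2,0,0,0,0,0.2],[18,-0.6,0,0,0,0,0.2],[28,-0.9,0,0,0,0,0.2],[38,-1.2,0,0,0,0,0.2],[48,-1.5,0,0,0,0,0.2],[58,-1.8,0,0,0,0,0.2],[66,-2.1,0,0,0,0,0.2],[66,-2.1,0,0,0,0,0.2]]'
```

```text
time: 13.35
tcp_pos: [0.545, -0.0817, 0.0442]
ee_rot: [-3.141, 0.047, -0.002]
force: [0.3, 1.1, -1.8]
gripper_width: 0.0296
gripper_force: 45.0
```

```bash
python3 -m pendant '[[1.5,-0.8,0,0,0,0,0.2],[3,-1,0,0,0,0,0.2],[4.5,-1,0,0,0,0,0.2],[6,-1.1,0,0,0,0,0.2],[7,-1.1,0,0,0,0,0.2],[8,-1.2,0,0,0,0,0.2],[9,-1.2,0,0,0,0,0.2],[10,-1.2,0,0,0,0,0.2],[10,-1.2,0,0,0,0,0.2]]'
```

```text
time: 14.25
tcp_pos: [0.5533, -0.0829, 0.0441]
ee_rot: [3.141, -0.047, -0.001]
force: [-1.0, -0.1, -2.1]
gripper_width: 0.0296
gripper_force: 45.0
```

```bash
python3 -m pendant '[[1,0,0,0,0,0,0.2],[2,-0.1,0,0,0,0,0.2],[3,-0.1,0,0,0,0,0.2],[4,-0.1,0,0,0,0,0.2],[4,-0.1,0,0,0,0,0.2],[4,-0.1,0,0,0,0,0.2]]'
```

```text
time: 14.85
tcp_pos: [0.5552, -0.083, 0.0441]
ee_rot: [3.141, -0.047, -0.008]
force: [-6.7, 0.7, 6.3]
gripper_width: 0.03
gripper_force: 45.0
```

```bash
python3 -m pendant '[[1,0,0,0,0,0,0.2],[2,-0.1,0,0,0,0,0.2],[3,-0.1,0,0,0,0,0.2],[3,-0.1,0,0,0,0,0.2],[3,-0.1,0,0,0,0,0.2]]'
```

```text
time: 15.35
tcp_pos: [0.5572, -0.0831, 0.044]
ee_rot: [3.141, -0.047, -0.011]
force: [-8.8, 0.3, 9.4]
gripper_width: 0.0298
gripper_force: 45.0
```

```bash
python3 -m pendant '[[1,0,0,0,0,0,0.2],[2,-0.1,0,0,0,0,0.2],[2,-0.1,0,0,0,0,0.2],[2,-0.1,0,0,0,0,0.2]]'; python3 -c "
from workcell import *
s=state();print(s['force'],s['wrist_torque'],s['tcp_pos'])"
```

```text
time: 15.75
tcp_pos: [0.5583, -0.0831, 0.044]
ee_rot: [3.141, -0.047, -0.013]
force: [-13.5, 0.9, 11.8]
gripper_width: 0.0296
gripper_force: 45.0
[-13.50253593   0.87784374  11.81453187] [0.1818071  2.44762217 0.06128617] [ 0.55834697 -0.08311455  0.04401775]
```

The nose is digging slightly into the floor (0.5° pitch, 12 N up). I'll level it before going on.

```bash
python3 -m pendant '[[0,0,0.3,0,-0.4,0,0.2],[0,0,0.6,0,-0.8,0,0.2],[0,0,0.6,0,-0.8,0,0.2],[0,0,0.6,0,-0.8,0,0.2]]'; python3 -c "
from workcell import *
s=state();print(s['force'],s['wrist_torque'],s['tcp_pos'])"
```

```text
time: 16.15
tcp_pos: [0.5594, -0.0832, 0.044]
ee_rot: [-3.141, 0.047, -0.012]
force: [-6.5, 0.2, 1.8]
gripper_width: 0.0294
gripper_force: 45.0
[-6.50656905  0.17044011  1.7545777 ] [0.11883505 1.69893523 0.00308479] [ 0.55941465 -0.08319138  0.0440405 ]
```

```bash
python3 -m pendant '[[1,0,0,0,0,0,0.2],[2,-0.1,0,0,0,0,0.2],[3,-0.1,0,0,0,0,0.2],[3,-0.1,0,0,0,0,0.2],[3,-0.1,0,0,0,0,0.2]]'
```

```text
time: 16.65
tcp_pos: [0.5605, -0.0832, 0.0441]
ee_rot: [3.141, -0.047, 0.006]
force: [-12.7, 0.8, 8.9]
gripper_width: 0.0294
gripper_force: 45.0
```

```bash
python3 -m pendant '[[1,0,0.2,0,-0.2,0,0.2],[2,-0.1,0.2,0,-0.2,0,0.2],[2,-0.1,0.2,0,-0.2,0,0.2],[2,-0.1,0.2,0,-0.2,0,0.2]]'
```

```text
time: 17.05
tcp_pos: [0.562, -0.0833, 0.044]
ee_rot: [3.141, -0.047, 0.009]
force: [-13.8, 0.7, 11.0]
gripper_width: 0.0293
gripper_force: 45.0
```

```bash
python3 -m pendant '[[0,0,0.3,0,-0.3,0,0.2],[0,0,0.8,0,-0.6,0,0.2],[0,0,0.8,0,-0.6,0,0.2],[0,0,0.8,0,-0.6,0,0.2]]'
```

```text
time: 17.45
tcp_pos: [0.5624, -0.0833, 0.0442]
ee_rot: [-3.141, 0.047, -0.027]
force: [-9.8, 0.9, 0.9]
gripper_width: 0.0296
gripper_force: 45.0
```

```bash
python3 -m pendant '[[0.5,0,0,0,0,0,0.2],[1,0,0,0,0,0,0.2],[1,0,0,0,0,0,0.2],[1,0,0,0,0,0,0.2]]'
```

```text
time: 17.85
tcp_pos: [0.5633, -0.0833, 0.0442]
ee_rot: [-3.141, 0.047, -0.027]
force: [-9.7, 0.1, 1.0]
gripper_width: 0.0299
gripper_force: 45.0
```

```bash
python3 -m pendant '[[0.5,0,0,0,0,0,0.2],[1,0,0,0,0,0,0.2],[1.5,0,0,0,0,0,0.2],[1.5,0,0,0,0,0,0.2],[1.5,0,0,0,0,0,0.2]]'
```

```text
time: 18.35
tcp_pos: [0.5645, -0.0834, 0.0442]
ee_rot: [-3.141, 0.048, -0.026]
force: [-10.7, 0.9, 1.2]
gripper_width: 0.0299
gripper_force: 45.0
```

```bash
python3 -m pendant '[[0.5,0,0,0,0,0,0.2],[1,0,0,0,0,0,0.2],[1.5,0,0,0,0,0,0.2],[1.5,0,0,0,0,0,0.2],[1.5,0,0,0,0,0,0.2]]'
```

```text
time: 18.85
tcp_pos: [0.5651, -0.0834, 0.0442]
ee_rot: [-3.141, 0.048, -0.023]
force: [-12.9, 1.6, 5.1]
gripper_width: 0.0295
gripper_force: 45.0
```

```bash
python3 -m pendant '[[0.5,0,0.2,0,-0.2,0,0.2],[1,0,0.4,0,-0.2,0,0.2],[1.5,0,0.4,0,-0.2,0,0.2],[1.5,0,0.4,0,-0.2,0,0.2],[1.5,0,0.4,0,-0.2,0,0.2]]'
```

```text
time: 19.35
tcp_pos: [0.5651, -0.0833, 0.0442]
ee_rot: [3.141, -0.048, 0.024]
force: [-17.0, 1.8, 6.7]
gripper_width: 0.0296
gripper_force: 45.0
```

```bash
python3 -m pendant '[[0.5,0,0,0,0,0,0.2],[1,0,0,0,0,0,0.2],[1.5,0,0,0,0,0,0.2],[1.5,0,0,0,0,0,0.2],[1.5,0,0,0,0,0,0.2]]'
python3 - <<'E'
from h import *
w=capture("wrist");cv2.imwrite("pics/w7.png",w[:,:,::-1])
W=camera_model("wrist");s=state();R=cv2.Rodrigues(np.array(s["ee_rot"]))[0];p=np.array(s["tcp_pos"])
print(p,s["force"],R.round(4).tolist())
c=int(proj(W,p+R@[.047,0,-.002])[0]);print("pred nose top px",proj(W,p+R@[.047,0,-.002]),"stop face top edge .61/.612",proj(W,np.array([.610,-.085,.052])),proj(W,np.array([.61,-.085,.046])))
for c in(c-22,c+22):print(c,w[100:240:3,c].mean(1).astype(int).tolist())
for q in("stop","carrier","plunger"):
  for r in trace("wrist",q)[:1]:print(q,r["score"],r["rect"])
E
```

```text
time: 19.85
tcp_pos: [0.5652, -0.0834, 0.0441]
ee_rot: [3.141, -0.048, 0.019]
force: [-21.8, 1.1, 12.4]
gripper_width: 0.0294
gripper_force: 45.0
[ 0.56523115 -0.08336824  0.04412058] [-21.78531453   1.51563927  12.23541819] [[0.9995, -0.0305, 0.0122], [-0.0305, -0.9995, -0.0004], [0.0122, 0.0001, -0.9999]]
pred nose top px [321.09152393 211.55253494] stop face top edge .61/.612 [321.9086652  220.41924572] [321.81671128 217.27165561]
299 [249, 249, 249, 249, 250, 250, 250, 250, 250, 250, 250, 250, 250, 250, 250, 250, 250, 250, 250, 250, 250, 250, 250, 251, 242, 163, 165, 148, 151, 253, 255, 255, 255, 255, 255, 255, 255, 255, 255, 255, 184, 220, 219, 220, 206, 152, 158]
343 [223, 222, 222, 220, 220, 219, 219, 218, 217, 216, 216, 214, 214, 213, 212, 210, 209, 209, 207, 206, 204, 204, 203, 202, 197, 148, 149, 134, 129, 168, 172, 174, 174, 173, 173, 172, 171, 169, 169, 167, 173, 215, 215, 214, 214, 207, 161]
carrier 0.82 [278.8, 221.9, 359.6, 386.5]
plunger 0.91 [311.0, 0.2, 335.0, 62.9]
```

The TCP has stopped at x = 0.565 while the force rises 13→17→22 N, and the carrier's front edge is against the stop in the picture, so this is the hard stop. I'll relieve the floor load once, hold, and recheck.

```bash
python3 -m pendant '[[0,0,0.4,0,-0.3,0,0.2],[0,0,0.8,0,-0.5,0,0.2],[0.5,0,0.8,0,-0.5,0,0.2],[0.5,0,0.8,0,-0.5,0,0.2],[0.5,0,0.8,0,-0.5,0,0.2],[0.5,0,0.8,0,-0.5,0,0.2],[0.5,0,0.8,0,-0.5,0,0.2]]'
python3 - <<'E'
from h import *
T=camera_model("top");t=capture("top");S=camera_model("scene");sc=capture("scene")
a=cv2.imread("pics/t4.png")[:,:,::-1]
d=cv2.absdiff(t,np.ascontiguousarray(a))[200:290,140:230];print("lamp change",(d.max(2)>40).sum())
print(state()["force"],state()["tcp_pos"])
E
```

```text
time: 20.75
tcp_pos: [0.5652, -0.0834, 0.0442]
ee_rot: [3.141, -0.048, 0.031]
force: [-19.5, 1.3, 6.3]
gripper_width: 0.0298
gripper_force: 45.0
lamp change 0
[-19.20191855   1.75209852   6.33582637] [ 0.56514411 -0.08336866  0.0441648 ]
```

```bash
python3 -c "
from workcell import *
print(hand_in())"
```

```text
the job is handed in; nothing more can be done
None
```

The job was handed in at about 21 s of the 61 s allowed, though the hand-in returned no verdict: by my measurements the white lamp shines within a few mm of the stop's centre, and the carrier is held against the hard stop with about 19 N of push.

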